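Close up the strap splitter's gear housing and hold its cover shut

ROBOT

A 6-joint arm with a two-finger parallel gripper is mounted at the origin on the work surface. World frame = base frame: x ahead of the robot, y to its left, z up, the work surface at z = 0. Lengths are in mm, angles in rad, forces in N, time in s.
With the tool pointing down it reaches from about 350 to 775 mm from the base axis. Payload 7.3 kg.
Tool frame: the origin (TCP) lies at the very end of the fingers, on their centre line; the grasp point (between the pads) lies 19 mm behind it; x points along the fingers, y is the direction in which the jaws open and shut, and the axes are right-handed (so a half turn about x gives the same grasp; the last joint's range is limited). The gripper opens to 92 mm and grips with 3 to 60 N. Pads are 19 mm wide; open, the fingers measure 130 mm over their backs; the gripper's body (75 mm by 190 mm) begins 47 mm behind the grasp point.
Start: joints at [-1.486, 0.342, 1.524, -0, 1.275, -0.146], TCP at [120.119, -511.093, 226.741] pointing down, gripper open.
Joint ranges: [-2.53, 2.53], [-0.77, 2.02], [0.04, 2.7], [-1, 4.14], [0.28, 2.66], [-3.11, 3.11]. Speed limits (rad/s): [2.57, 2.57, 3.14, 3.14, 3.14, 3.14].

INTERFACE

Orientations are given as [roll, pitch, yaw] about the fixed x, y, z axes, in that order (R = Rz(yaw) Ry(pitch) Rx(roll)).
In Python, from plant import bot gives the robot as it stands.
- The arm moves only by the tool step_arm, never from a script. Its argument "targets" is a list that holds one entry, the list of rows, each a list of 4 numbers: the shift along the tool's x, y, z in m, then the turn about the tool's x in degrees. A call has exactly 5 rows; each row is the pose to reach, as a shift and turn from the pose measured when the call began, along the tool's axes at that moment; what a row does not reach only later rows make up. A row lasts 1/12 s, in which the tool goes at most 41.7 mm and 7.16 degrees, less where a joint would pass 70% of its speed; a pose out of reach is approached as far as the arm can. A call with a gripper value outside its range is refused whole. "jaw" is the closure, from 0 (fully open) to 1 (shut), set as the call begins (left out, the last holds). The fingers move at their own pace and stop on an object; the grip force is fixed at half the most. Time passes only in rows, so rows that repeat a pose let the fingers close, or fill a call up. It gives the time, the measured TCP pose, the force and the opening at its end, in the units of the state.
- bot.get_obs(): the state, without advancing time (a new reading comes with each control period).
- bot.capture(name): name is "scene" or "top"; returns a dict with "color" (420x560x3 uint8, red, green, blue), "depth" (420x560 float32, mm along the optical axis (not along the pixel's ray), 0 where there is no reading), "fov_y" (degrees; the focal length in pixels is half the picture's height over the tangent of half this angle, whatever the lens; pixels are square), "cx", "cy" (the principal point, pixels), "rvec" (rotation vector, rad) and "tvec" (3), from world to camera coordinates, as OpenCV has them. Camera axes: x right, y down, z forward; pixel columns grow to the right and rows downward; lengths in mm; the calibration is good to about 2 mm. A picture is of the moment at which its call begins.
- bot.close_job(): hands the job in, once; it reports no verdict.
The state is a dict: "time": time; "joint_positions": joint angles; "dq": joint speeds; "tau": joint torques, N m; "tool_pos": TCP position; "tcp_rot": TCP orientation; "contact_force": force on the tool from outside, world axes, zero at the start; "moment": the same for the moment, N m; "grip_width": finger opening in mm.
Only numpy, scipy, OpenCV 4.12 (cv2) and the standard library are available. Lean on these libraries where they do the work, as an engineer would, in place of code of your own. Each camera call takes 0.05 s, during which the arm holds its last target. There are 200 camera calls.

TASK

The gears of the leather strap splitter have just been oiled. Turn the handwheel by its knob one full turn clockwise (seen from above), then turn the steel turn button about a quarter turn anticlockwise until it lines up with the slot of the open cover, and swing the sprung cover down over the button until it lies fully home on the housing. Finish holding the cover pressed shut with the gripper, as it springs open when let go, and leave the other things on the bench where they are.

Things in the scene. Friction and masses are not known exactly. Their poses are not given: they have to be found in the camera images.
- machine: the grey gear housing, fixed, 180 mm (its x) by 350 mm (its y), top at 100 mm; origin at the centre of its underside. On its top along its y: handwheel axis at y = -110 mm, turn button at y = 0, square gear well from y = 20 to 145, cover hinge line at y = 150. On its -x face two feed rollers stick out 35 mm more, up to 85 mm high
- wheel_axis (a point): centre of the handwheel's upper face, 114 mm above the table; the wheel is a flat dark steel disc 110 mm across, 10 thick, turning about the vertical, with a hub nut 4 mm high
- crank_grip (a point): centre of the handwheel's upright light wooden knob: cylinder 18 mm across, 40 tall (115 to 155 mm above the table), 40 mm from the wheel's axis. The knob spins freely on its own pin, so a gripper holding it can keep its heading while it goes round. It may start on any side of the axis
- wheel (a joint): angle turned by the handwheel, rad: 0 at the start, grows clockwise seen from above, 6.28 is one full turn; it stops at -0.05 the other way, turns stiffly (about 2 N at the knob) and stays where it is left
- button_key (a point): middle of the turn button, a flat upright steel key 30 mm long (along its own x), 8 thick (its y), from 104 to 132 mm above the table; this point is 120 mm up, on its vertical turning axis
- button (a joint): angle of the turn button, rad, grows anticlockwise seen from above: 0 = key across the slot (along the machine's x), 1.571 = key in line with the slot (along the machine's y). Stops at -0.1 and 2.4; friction about 0.04 N m; stays where it is left. If not in line, the cover lands on it and cannot close
- cover_hinge (a point): middle of the cover's hinge line, which runs along the machine's x, 100 mm above the table
- cover (a joint): opening of the cover, rad: 0 = flat on the housing, 1.571 = upright, stop at 1.6. Aluminium plate, 150 mm along the hinge, reaching 190 mm from the hinge, 5 thick, 0.3 kg; its underside contains the hinge line. When shut it runs from the hinge to the machine's -y. A hinge spring (0.44 N m/rad, at rest at 1.55) and 0.1 N m of friction: holding it shut takes about 3 to 6 N down at 100 mm from the hinge
- cover_slot (a point): middle of the slot on the cover's outer (upper) face: slot 45 mm long (away from the hinge) by 16 wide, 152 mm from the hinge
- cover_middle (a point): a point of solid plate on the cover's outer (upper when shut) face, 100 mm from the hinge, half-way along it: a good place to press it shut; the plate is solid from the hinge to 130 mm. While the cover stands open its free edge rises 90 mm above this point, so begin pushing nearer the free edge, from the machine's +y side
- oil_bottle: small clear oil bottle with black cap, 44 mm across, 100 tall; not part of the job; origin at the centre of its underside or, for tools, within the tool
- rivet_dish: small white ceramic dish, 80 mm across, 25 tall; not part of the job; origin at the centre of its underside or, for tools, within the tool
- wax_tin: flat round steel tin, 68 mm across, 24 tall; not part of the job; origin at the centre of its underside or, for tools, within the tool
- mallet: hammer lying on the table; not part of the job; origin at the centre of its underside or, for tools, within the tool
- glue_brush: brush lying on the table; not part of the job; origin at the centre of its underside or, for tools, within the tool
- buckle_ring: brass ring lying flat, 50 mm across, 6 thick; not part of the job; origin at the centre of its underside or, for tools, within the tool
- edge_block: dark wooden block 90 x 40 x 30 mm; not part of the job; origin at the centre of its underside or, for tools, within the tool

How it is judged (in metres and radians):
On the way, in this order (a step that is already met when the one before it is completed fails the run):
1. the handwheel has been turned one full turn clockwise (value of joint wheel between 5.9 and 6.9 rad), for 0.2 s.
2. the turn button is in line with the slot, the cover still open (value of joint button between 1.37 and 1.77 rad and value of joint cover above 0.5 rad), for 0.2 s.
3. the cover is shut over the button and pressed (value of joint cover below 0.035 rad and contact force between any of the fingers, the arm and cover above 2 N), for 0.3 s.
At the end, for the whole second after the job is handed in: the cover is shut to within 0.035 rad with the robot pressing on it with more than 2 N, the turn button is within 0.2 rad of the slot's line (1.571), and the handwheel stands at one full turn (5.9 to 6.9 rad) (all of step 1 and all of step 3 and value of joint button between 1.37 and 1.77 rad); the arm keeps its last pose, push and grip.
It fails at once if another thing on the bench is moved by more than 40 mm (distance of any of oil_bottle, rivet_dish, wax_tin, mallet, glue_brush, buckle_ring, edge_block from where it was at the start of the episode above 0.04 m).
It also fails if it takes over 72 s, if anything falls off the work surface, if the arm or the gripper's body presses on something with over 40 N, if the wrist force passes 120 N, or if a joint passes its speed limit or range.

## Working session

There is one attempt and no reset: what is moved stays moved. The work goes in short steps, Python scripts to look and compute and a tool call to move; the robot and the scene stay as the last step left them, time stands still between calls to the robot, and variables do not carry over. Pictures are saved under pics/ and viewed, about 8 in all and at most 12, crops included, and the job is handed in when it is done.

Besides the shell and the picture viewer there is one more tool, called after "Call:" as a command line: name --argument value ..., lists and objects as JSON in quotes. step_arm: Moves the arm, as the interface text tells. Its arguments: {"type":"object","properties":{"targets":{"type":"array","items":{"type":"array","items":{"type":"array","items":{"type":"number"}}}},"jaw":{"type":"number"}},"required":["targets"]}

```bash
ls; mkdir -p pics
cat > h.py <<'E'
import numpy as np, cv2
from plant import bot
from scipy.spatial.transform import Rotation as R
def cap(n):
    c=bot.capture(n); c['f']=210/np.tan(np.radians(c['fov_y'])/2); c['R']=cv2.Rodrigues(np.array(c['rvec'],float))[0]; c['t']=np.array(c['tvec'],float).ravel(); return c
def cloud(c):
    v,u=np.mgrid[0:420,0:560]; d=c['depth']; P=np.stack([(u-c['cx'])/c['f']*d,(v-c['cy'])/c['f']*d,d],-1)
    return (P-c['t'])@c['R']
def px(c,p): q=c['R']@np.array(p,float)+c['t']; return q[:2]/q[2]*c['f']+[c['cx'],c['cy']]
def ray(c,u,v,z):
    o=-c['R'].T@c['t']; r=c['R'].T@np.array([(u-c['cx'])/c['f'],(v-c['cy'])/c['f'],1]); return o+r*(z-o[2])/r[2]
def save(n,c,s=None):
    im=c['color'][...,::-1]
    if s: u0,v0,u1,v1,k=s; im=cv2.resize(im[v0:v1,u0:u1],None,fx=k,fy=k,interpolation=cv2.INTER_CUBIC)
    cv2.imwrite(f'pics/{n}.png',im)
E
python3 - <<'E'
from h import *
import pickle
for n in('top','scene'):
    c=cap(n); save(n+'0',c); pickle.dump(c,open(n+'.pkl','wb')); print(n,c['f'],c['cx'],c['cy'],(-c['R'].T@c['t']).round(),c['R'].round(2).tolist())
o=bot.get_obs(); print(o)
E
```

```text
pics
top 486.39093485227687 272.21268894748886 209.73486849856477 [ 422.   16. 1258.] [[0.02, -1.0, 0.02], [-0.99, -0.02, -0.11], [0.11, -0.01, -0.99]]
scene 513.6680374243457 278.487262280337 211.00035684998034 [1459. -925. 1075.] [[0.72, 0.69, -0.02], [0.4, -0.44, -0.81], [-0.56, 0.58, -0.59]]
{'time': 0.1, 'joint_positions': array([-1.48600644e+00,  3.42622114e-01,  1.52489999e+00, -5.20103358e-05,
        1.27540140e+00, -1.46008593e-01]), 'dq': array([ 2.80185683e-05, -2.49677706e-03, -1.75146713e-03, -1.31579978e-03,
       -5.72508872e-04,  9.60704028e-04]), 'tau': array([ 1.41577493e-03, -4.32004380e+01, -2.44694084e+01,  7.19099189e-02,
        5.25669276e-02, -5.29134206e-05]), 'tool_pos': array([ 120.06753826, -510.71996627,  226.1380195 ]), 'tcp_rot': array([-1.67944968,  1.56946455,  1.69295663]), 'contact_force': array([ 0.32534475,  0.09827689, -1.27296033]), 'moment': array([ 0.00200019,  0.02767576, -0.01533575]), 'grip_width': 91.82933094784099}
```

View pics/top0.png

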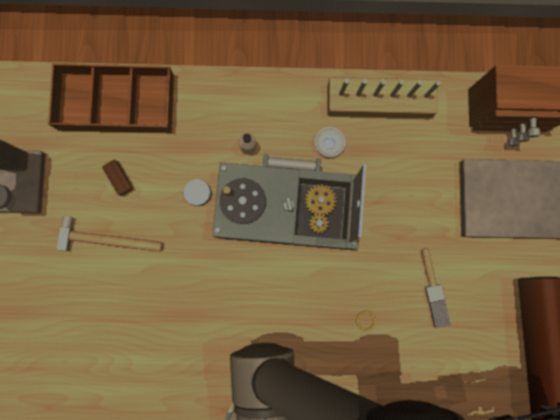

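View pics/scene0.png

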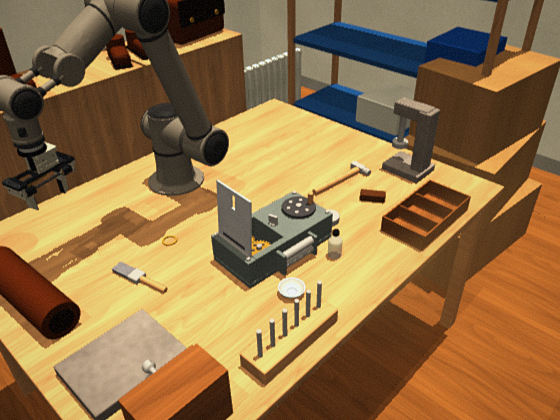

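The top view shows the machine at about (290,205): wheel at (242,200), wooden knob at (227,190), button at (289,205), upright cover at (361,200). Its yaw is about 180°. The scene view confirms that the cover is open. I'll measure from an enlarged crop.

Run:
```python
from h import *
import pickle
c=pickle.load(open('top.pkl','rb')); save('top1',c,(200,120,390,260,4)); P=cloud(c)
# housing top points
v,u=np.mgrid[0:420,0:560]; m=(abs(P[...,2]-100)<6)&(u>200)&(u<385)&(v>120)&(v<265)
q=P[m][:,:2].astype(np.float32); print(m.sum(),cv2.minAreaRect(q))
col=c['color'][m].astype(int); g=(abs(col[:,0]-col[:,2])<45); r=cv2.minAreaRect(q[g]); print(r,cv2.boxPoints(r))
m=(P[...,2]>145)&(P[...,2]<160)&(u<250)&(u>205)&(v>160)&(v<240); print('knob',m.sum(),P[m].mean(0),P[m].min(0),P[m].max(0))
m=(P[...,2]>120)&(u>270)&(u<305)&(v>185)&(v<225); print('key',m.sum(),P[m].mean(0),P[m].min(0),P[m].max(0), cv2.minAreaRect(P[m][:,:2].astype(np.float32)))
m=(P[...,2]>130)&(u>330)&(u<385)&(v>150)&(v<250); print('cover',m.sum(),P[m].mean(0),P[m].min(0),P[m].max(0))
print(bot.get_obs()['time'])
```

```text
5415 ((601.655517578125, -40.29461669921875), (349.03912353515625, 257.2474060058594), 86.0157470703125)
((601.41015625, -40.27752685546875), (349.03912353515625, 256.7555236816406), 86.0157470703125) [[ 461.21664 -205.45532]
 [ 717.3516  -223.29529]
 [ 741.60364  124.90027]
 [ 485.4687   142.74023]]
knob 51 [588.96983643 106.58804235 152.89984295] [580.83480201  98.80201478 145.36818385] [597.38656756 115.03347718 157.24021546]
key 54 [539.68976562 -28.64906283 318.14442839] [422.19661558 -42.81908537 122.08547095] [ 578.0083604    15.94976043 1258.45390432] ((498.150634765625, -17.22649383544922), (18.397464752197266, 164.74285888671875), 72.77662658691406)
cover 777 [ 548.5703375  -175.04151033  256.36050961] [ 422.19661558 -190.23999503  130.763043  ] [ 628.17772668   15.94976043 1258.45390432]
0.1
```

View pics/top1.png

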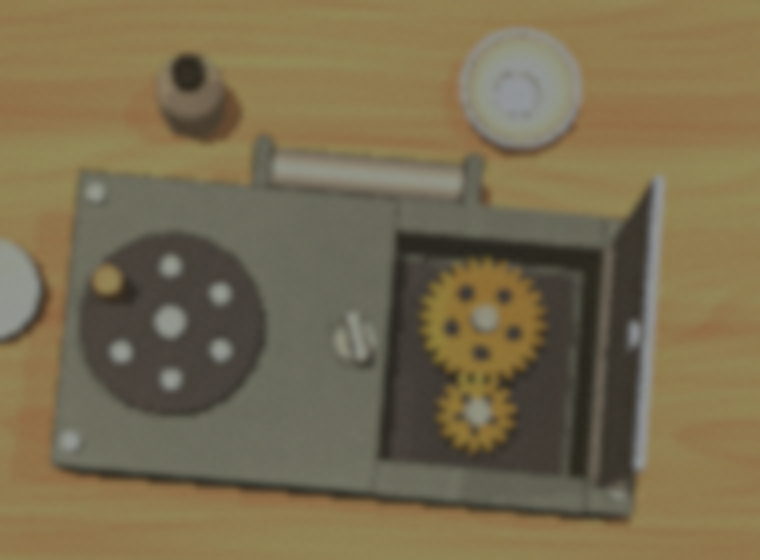

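Run:
```python
from h import *
import pickle
c=pickle.load(open('top.pkl','rb'))
f=lambda x,y,z: ray(c,(x+.5)/4-.5+200,(y+.5)/4-.5+120,z)[:2]
TL,BL,BR=f(80,172,100),f(57,466,100),f(630,517,100)
print('corners',TL,BL,BR,np.linalg.norm(TL-BL),np.linalg.norm(BR-BL))
nut=f(170,322,118); knob=f(107,278,155); P=cloud(c)
print('nut',nut,'knob',knob,np.linalg.norm(nut-knob))
key=f(354,338,132);print('key',key)
print('key ends',f(345,316,132),f(366,360,132))
yd=(BR-BL)/np.linalg.norm(BR-BL); print('machine y dir',yd,'yaw',np.degrees(np.arctan2(yd[1],yd[0]))-90)
xd=np.array([yd[1],-yd[0]])
cen=(TL+BR)/2; print('centre',cen)
for n,p in dict(nut=nut,knob=knob,key=key).items(): d=p-cen; print(n,d@xd,d@yd)
k=(nut+110*yd+key)/2
print('from wheel origin',nut+110*yd)
z=P[...,2];v,u=np.mgrid[0:420,0:560]; m=(z>104)&(z<300)&(u>330)&(u<385)&(v>150)&(v<250)
q=P[m]; print('cover',len(q), q.min(0),q.max(0)); d=q[:,:2]-cen; print(np.percentile(d@xd,[1,99]),np.percentile(d@yd,[1,50,99]))
t=q[:,2]>285; print('edge',q[t].mean(0),(d@yd)[t].mean(),(d@xd)[t].min(),(d@xd)[t].max())
```

```text
corners [662.38360611 129.89198458] [484.43423142 138.20985301] [ 460.550996  -203.2726689] 178.14366923241187 342.3166979584006
nut [569.74177228  72.36624355] knob [589.62056093 107.20078124] 40.107496236349775
key [560.67952379 -35.83262448]
key ends [573.52183414 -30.38316962] [547.90217112 -43.01888995]
machine y dir [-0.06976941 -0.99756315] yaw -184.0007432321844
centre [561.46730105 -36.69034216]
nut -0.6454934658573239 -109.3681356629284
knob -18.04545511037617 -145.5047180845975
key 0.845700027788339 -0.8006647921573854
from wheel origin [562.06713674 -37.36570244]
cover 890 [ 471.69326298 -199.80042664  104.04989651] [ 644.47482477 -142.56254835  293.54172014]
[-74.29906926  73.91885227] [138.79453762 143.49722263 163.38974584]
edge [ 551.98008088 -177.50845663  289.02157207] 141.1368789759612 -74.26521051041196 72.00025776855217
```

```bash
cat >> h.py <<'E'
def M(): return np.array([561.5,-36.5,0]),R.from_euler('z',176,degrees=True)
def st(*goals):
    o=bot.get_obs(); T=R.from_euler('xyz',o['tcp_rot']); p=o['tool_pos']
    print('t',round(o['time'],2),'p',p.round(1),'F',o['contact_force'].round(1),'w',round(o['grip_width'],1),'q',o['joint_positions'].round(2),'\ntool x',T.as_matrix()[:,0].round(3),'y',T.as_matrix()[:,1].round(3),'z',T.as_matrix()[:,2].round(3))
    for g in goals: print('goal',np.round(g,1),'shift m',((T.inv().apply(np.array(g)-p))/1000).round(4).tolist())
E
python3 - <<'E'
from h import *
import pickle
st([300,-350,330],[589.5,107,330],[589.5,107,125])
c=pickle.load(open('top.pkl','rb')); save('key0',c,(275,190,305,220,18)); save('s1',pickle.load(open('scene.pkl','rb')),(200,170,350,290,5))
E
```

```text
t 0.1 p [ 120.1 -510.7  226.1] F [ 0.3  0.1 -1.3] w 91.8 q [-1.49  0.34  1.52 -0.    1.28 -0.15] 
tool x [-0.     0.001 -1.   ] y [ 0.229 -0.973 -0.001] z [-0.973 -0.229 -0.   ]
goal [ 300 -350  330] shift m [-0.1037, -0.1154, -0.2119]
goal [589.5 107.  330. ] shift m [-0.1031, -0.4941, -0.5983]
goal [589.5 107.  125. ] shift m [0.1019, -0.4938, -0.5983]
```

View pics/key0.png

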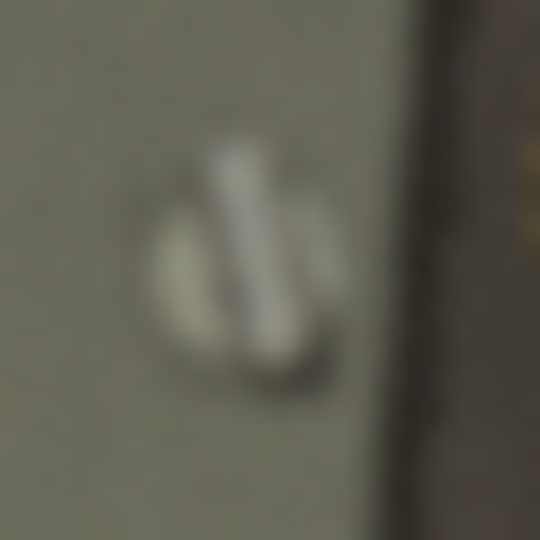

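View pics/s1.png

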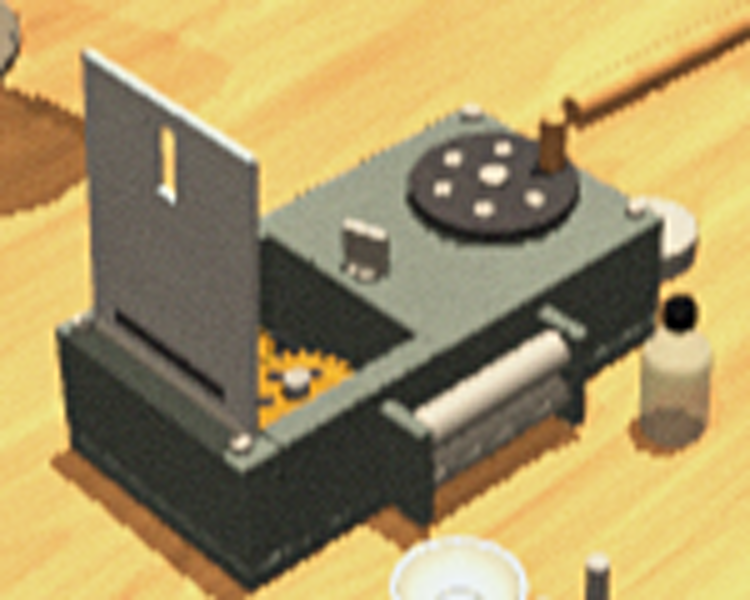

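The key runs about 10° from world x, so the button is at roughly +0.25 rad and has about 75° still to turn. The cover slot and the knob match the description. I'll start by moving above the bench.

Call:
step_arm --targets '[[[-0.03, -0.02, -0.02, 0], [-0.06, -0.04, -0.05, 0], [-0.08, -0.06, -0.09, 0], [-0.095, -0.08, -0.125, 0], [-0.104, -0.1, -0.155, 0]]]' --jaw 0.3

```text
time: 0.52
tool_pos: [243.0, -383.4, 329.0]
tcp_rot: [3.108, 1.57, 0.196]
contact_force: [0.9, 0.0, 0.1]
grip_width: 65.8
```

```bash
python3 -c "
from h import *
st([589.5,107,330],[589.5,107,180])"
```

```text
t 0.52 p [ 243.  -383.4  329. ] F [0.9 0.  0.1] w 65.8 q [-1.18  0.14  1.51  0.    1.49  0.17] 
tool x [ 0.001  0.    -1.   ] y [ 0.228 -0.974  0.   ] z [-0.974 -0.228 -0.001]
goal [589.5 107.  330. ] shift m [-0.0008, -0.3986, -0.4491]
goal [589.5 107.  180. ] shift m [0.1492, -0.3986, -0.449]
```

Call:
step_arm --targets '[[[0, -0.026, -0.03, 0], [0, -0.053, -0.06, 0], [0, -0.08, -0.09, 0], [0, -0.106, -0.12, 0], [0, -0.133, -0.15, 0]]]'

```text
time: 0.93
tool_pos: [359.3, -217.9, 328.9]
tcp_rot: [-2.873, 1.57, 0.498]
contact_force: [0.5, 0.2, -0.5]
grip_width: 64.2
```

Call:
step_arm --targets '[[[0, -0.026, -0.03, 0], [0, -0.053, -0.06, 0], [0, -0.08, -0.09, 0], [0, -0.106, -0.12, 0], [0, -0.133, -0.15, 0]]]'

```text
time: 1.35
tool_pos: [475.8, -52.3, 328.8]
tcp_rot: [-2.181, 1.571, 1.19]
contact_force: [0.9, -0.3, 0.8]
grip_width: 64.2
```

Call:
step_arm --targets '[[[0, -0.026, -0.03, 0], [0, -0.053, -0.06, 0], [0, -0.08, -0.09, 0], [0, -0.106, -0.12, 0], [0, -0.13, -0.15, 0]]]'

```text
time: 1.77
tool_pos: [592.8, 110.7, 328.4]
tcp_rot: [-0.381, 1.57, 2.991]
contact_force: [1.3, -1.2, 1.0]
grip_width: 64.3
```

```bash
python3 -c "
from h import *
st([589.5,107,330],[589.5,107,125])"
```

```text
t 1.77 p [592.8 110.7 328.4] F [ 1.3 -1.2  1. ] w 64.3 q [0.06 0.44 1.09 0.   1.61 1.4 ] 
tool x [-0.001  0.    -1.   ] y [ 0.228 -0.974 -0.   ] z [-0.974 -0.228  0.001]
goal [589.5 107.  330. ] shift m [-0.0016, 0.0028, 0.004]
goal [589.5 107.  125. ] shift m [0.2034, 0.0029, 0.0039]
```

Call:
step_arm --targets '[[[0.04, 0.003, 0.004, 0], [0.08, 0.003, 0.004, 0], [0.12, 0.003, 0.004, 0], [0.16, 0.003, 0.004, 0], [0.19, 0.003, 0.004, 0]]]'

```text
time: 2.18
tool_pos: [587.6, 106.9, 134.5]
tcp_rot: [-0.204, 1.566, -3.115]
contact_force: [-0.2, 0.3, -0.4]
grip_width: 63.9
```

```bash
python3 -c "
from h import *
st([589.5,107,126])
c=cap('top'); save('g0',c,(200,120,320,240,5)); print(px(c,[589.5,107,155]))"
```

```text
t 2.18 p [587.6 106.9 134.5] F [-0.2  0.3 -0.4] w 63.9 q [0.05 0.56 1.44 0.   1.15 1.39] 
tool x [-0.005 -0.    -1.   ] y [ 0.229 -0.974 -0.001] z [-0.974 -0.229  0.005]
goal [589.5 107.  126. ] shift m [0.0085, 0.0004, -0.0019]
[226.46125775 189.17884975]
```

View pics/g0.png

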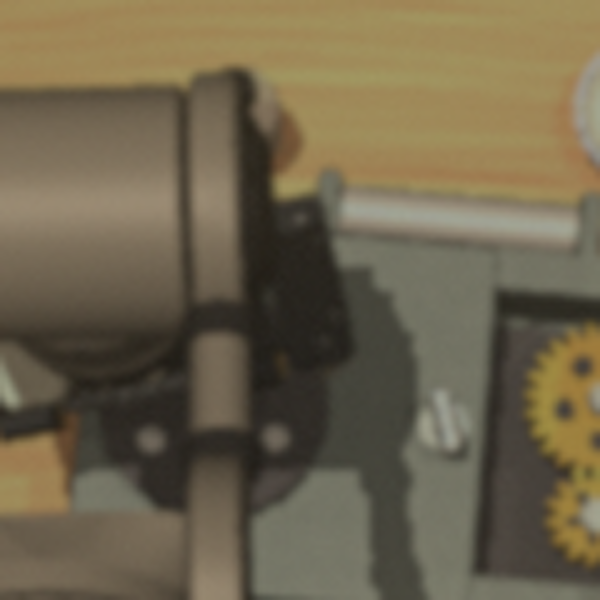

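The wrist hides the knob, but nothing is in the way. I'll go down 8 mm and close the jaws.

Call:
step_arm --targets '[[[0.009, 0, -0.001, 0], [0.009, 0, -0.001, 0], [0.009, 0, -0.001, 0], [0.009, 0, -0.001, 0], [0.009, 0, -0.001, 0]]]'

```text
time: 2.65
tool_pos: [586.6, 106.9, 121.9]
tcp_rot: [-0.194, 1.559, -3.105]
contact_force: [1.6, -0.2, -0.8]
grip_width: 64.3
```

Call:
step_arm --targets '[[[0, 0, 0, 0], [0, 0, 0, 0], [0, 0, 0, 0], [0, 0, 0, 0], [0, 0, 0, 0]]]' --jaw 1

```text
time: 3.07
tool_pos: [586.6, 106.9, 122.1]
tcp_rot: [-0.191, 1.56, -3.103]
contact_force: [-0.6, 0.3, 0.5]
grip_width: 35.4
```

```bash
cat > w.py <<'E'
from h import *
import sys
# wheel: print shifts for next 5 rows along the arc, step deg, from the angle of the TCP about the axis
C=np.array([569.6,72.7]); o=bot.get_obs(); p=o['tool_pos'];d=p[:2]-C
a=np.degrees(np.arctan2(d[1],d[0])); s=float(sys.argv[1]); T=R.from_euler('xyz',o['tcp_rot'])
st(); print('angle',a,'r',np.hypot(*d))
for i in range(1,6):
    b=np.radians(a-s*i); g=np.r_[C+40*np.array([np.cos(b),np.sin(b)]),126]; print((T.inv().apply(g-p)/1000).round(4).tolist())
E
python3 w.py 15
```

```text
t 3.07 p [586.6 106.9 122.1] F [-0.6  0.3  0.5] w 35.4 q [0.05 0.57 1.45 0.   1.13 1.39] 
tool x [-0.011 -0.    -1.   ] y [ 0.228 -0.974 -0.002] z [-0.974 -0.228  0.011]
angle 63.58162587195711 r 38.1961097918698
[-0.004, 0.0063, -0.0082]
[-0.0041, 0.0155, -0.0131]
[-0.0042, 0.0257, -0.0154]
[-0.0042, 0.0361, -0.015]
[-0.0042, 0.0461, -0.012]
```

Call:
step_arm --targets '[[[-0.003, 0, -0.003, 0], [-0.003, 0, -0.003, 0], [-0.003, 0, -0.003, 0], [-0.003, 0, -0.003, 0], [-0.003, 0, -0.003, 0]]]'

```text
time: 3.48
tool_pos: [590.1, 108.0, 125.5]
tcp_rot: [-0.251, 1.561, 3.121]
contact_force: [1.3, 3.0, 1.8]
grip_width: 17.3
```

```bash
python3 w.py 15
```

```text
t 3.48 p [590.1 108.  125.5] F [1.3 3.  1.8] w 17.3 q [0.05 0.57 1.44 0.   1.14 1.39] 
tool x [-0.01  0.   -1.  ] y [ 0.228 -0.974 -0.002] z [-0.974 -0.228  0.009]
angle 59.84644265509118 r 40.827201104695725
[-0.0006, 0.0087, -0.006]
[-0.0007, 0.0182, -0.0103]
[-0.0007, 0.0285, -0.0119]
[-0.0007, 0.0389, -0.0109]
[-0.0007, 0.0487, -0.0072]
```

Call:
step_arm --targets '[[[0, 0.009, -0.006, 0], [0, 0.018, -0.01, 0], [0, 0.0285, -0.012, 0], [0, 0.039, -0.011, 0], [0, 0.049, -0.007, 0]]]'

```text
time: 3.9
tool_pos: [608.8, 61.6, 125.4]
tcp_rot: [-0.304, 1.562, 3.068]
contact_force: [-1.0, 3.5, 3.5]
grip_width: 17.2
```

```bash
python3 w.py 18
```

```text
t 3.9 p [608.8  61.6 125.4] F [-1.   3.5  3.5] w 17.2 q [-0.02  0.59  1.4   0.    1.15  1.32] 
tool x [-0.008  0.001 -1.   ] y [ 0.229 -0.973 -0.003] z [-0.973 -0.229  0.008]
angle -15.873313481887221 r 40.7420581762478
[-0.0005, 0.0095, 0.0084]
[-0.0005, 0.0165, 0.0188]
[-0.0004, 0.0199, 0.0308]
[-0.0003, 0.0194, 0.0433]
[-0.0002, 0.0151, 0.0551]
```

Works well: 75.7° turned with small forces.

Call:
step_arm --targets '[[[0, 0.0095, 0.0085, 0], [0, 0.0165, 0.019, 0], [0, 0.02, 0.031, 0], [0, 0.0195, 0.0435, 0], [0, 0.015, 0.055, 0]]]'

```text
time: 4.32
tool_pos: [558.0, 34.8, 125.5]
tcp_rot: [-0.684, 1.562, 2.686]
contact_force: [8.1, 14.9, -5.3]
grip_width: 17.5
```

```bash
python3 w.py 18
```

```text
t 4.32 p [558.   34.8 125.5] F [ 8.1 14.9 -5.3] w 17.5 q [-0.08  0.51  1.56  0.    1.08  1.26] 
tool x [-0.007  0.004 -1.   ] y [ 0.227 -0.974 -0.005] z [-0.974 -0.227  0.006]
angle -107.01708731197851 r 39.63234502178157
[-0.0004, -0.0076, 0.0099]
[-0.0003, -0.0181, 0.0167]
[-0.0002, -0.0302, 0.0199]
[-0.0001, -0.0427, 0.0192]
[-0.0001, -0.0544, 0.0147]
```

Call:
step_arm --targets '[[[0, -0.0075, 0.01, 0], [0, -0.018, 0.0165, 0], [0, -0.03, 0.02, 0], [0, -0.0425, 0.019, 0], [0, -0.0545, 0.0145, 0]]]'

```text
time: 4.73
tool_pos: [531.5, 82.8, 125.6]
tcp_rot: [-0.375, 1.565, 2.996]
contact_force: [8.4, -5.3, -6.8]
grip_width: 17.3
```

```bash
python3 w.py 18
```

```text
t 4.73 p [531.5  82.8 125.6] F [ 8.4 -5.3 -6.8] w 17.3 q [0.01 0.47 1.63 0.   1.05 1.35] 
tool x [-0.006  0.001 -1.   ] y [ 0.227 -0.974 -0.002] z [-0.974 -0.227  0.006]
angle 165.21268263295195 r 39.435342426808475
[-0.0005, -0.0103, -0.007]
[-0.0005, -0.0175, -0.0172]
[-0.0006, -0.0212, -0.0292]
[-0.0006, -0.021, -0.0417]
[-0.0007, -0.0169, -0.0536]
```

Call:
step_arm --targets '[[[0, -0.0105, -0.007, 0], [0, -0.0175, -0.017, 0], [0, -0.021, -0.029, 0], [0, -0.021, -0.0415, 0], [0, -0.017, -0.0535, 0]]]'

```text
time: 5.15
tool_pos: [578.1, 112.4, 125.4]
tcp_rot: [-0.479, 1.561, 2.892]
contact_force: [-3.7, 3.4, 5.5]
grip_width: 17.3
```

```bash
python3 w.py 6
```

```text
t 5.15 p [578.1 112.4 125.4] F [-3.7  3.4  5.5] w 17.3 q [0.06 0.56 1.47 0.   1.12 1.4 ] 
tool x [-0.009  0.002 -1.   ] y [ 0.227 -0.974 -0.004] z [-0.974 -0.227  0.009]
angle 77.92032698232167 r 40.60429646461033
[-0.0006, 0.0025, -0.0034]
[-0.0006, 0.0049, -0.0069]
[-0.0007, 0.0076, -0.0101]
[-0.0007, 0.0106, -0.013]
[-0.0008, 0.0139, -0.0156]
```

Call:
step_arm --targets '[[[0, 0.0025, -0.0035, 0], [0, 0.005, -0.007, 0], [0, 0.0075, -0.01, 0], [0, 0.0105, -0.013, 0], [0, 0.0105, -0.013, 0]]]'

```text
time: 5.57
tool_pos: [594.0, 105.3, 125.5]
tcp_rot: [-0.758, 1.563, 2.612]
contact_force: [5.3, 6.1, 0.2]
grip_width: 17.2
```

Call:
step_arm --targets '[[[0, 0, 0, 0], [0, 0, 0, 0], [0, 0, 0, 0], [0, 0, 0, 0], [0, 0, 0, 0]]]' --jaw 0.5

```text
time: 5.98
tool_pos: [593.6, 104.8, 125.3]
tcp_rot: [-0.664, 1.562, 2.706]
contact_force: [0.2, 0.6, 0.4]
grip_width: 44.0
```

```bash
python3 w.py 6; python3 -c "
from h import *
st([561.5,-36.5,200])"
```

```text
t 5.98 p [593.6 104.8 125.3] F [0.2 0.6 0.4] w 44.0 q [0.05 0.58 1.43 0.   1.14 1.39] 
tool x [-0.008  0.004 -1.   ] y [ 0.226 -0.974 -0.005] z [-0.974 -0.226  0.007]
angle 53.237968325715975 r 40.062538215214396
[-0.0007, 0.0034, -0.0025]
[-0.0008, 0.007, -0.0046]
[-0.0008, 0.0107, -0.0064]
[-0.0008, 0.0147, -0.0078]
[-0.0009, 0.0188, -0.0088]
t 5.98 p [593.6 104.8 125.3] F [0.2 0.6 0.4] w 44.0 q [0.05 0.58 1.43 0.   1.14 1.39] 
tool x [-0.008  0.004 -1.   ] y [ 0.226 -0.974 -0.005] z [-0.974 -0.226  0.007]
goal [561.5 -36.5 200. ] shift m [-0.075, 0.13, 0.0637]
```

Call:
step_arm --targets '[[[-0.035, 0, 0, 0], [-0.06, 0.015, 0.007, 0], [-0.07, 0.05, 0.025, 0], [-0.072, 0.09, 0.045, 0], [-0.074, 0.13, 0.063, 0]]]'

```text
time: 6.4
tool_pos: [562.7, -32.2, 199.8]
tcp_rot: [-0.662, 1.564, 2.71]
contact_force: [0.6, -0.6, -0.0]
grip_width: 45.8
```

```bash
python3 -c "
from h import *
st([561.5,-36.5,111])
c=cap('scene'); save('w1',c,(200,140,360,260,5))"
```

```text
t 6.4 p [562.7 -32.2 199.8] F [ 0.6 -0.6 -0. ] w 45.8 q [-0.19  0.44  1.45  0.    1.26  1.15] 
tool x [-0.006  0.003 -1.   ] y [ 0.228 -0.974 -0.004] z [-0.974 -0.228  0.006]
goal [561.5 -36.5 111. ] shift m [0.0888, 0.0043, 0.0017]
```

View pics/w1.png

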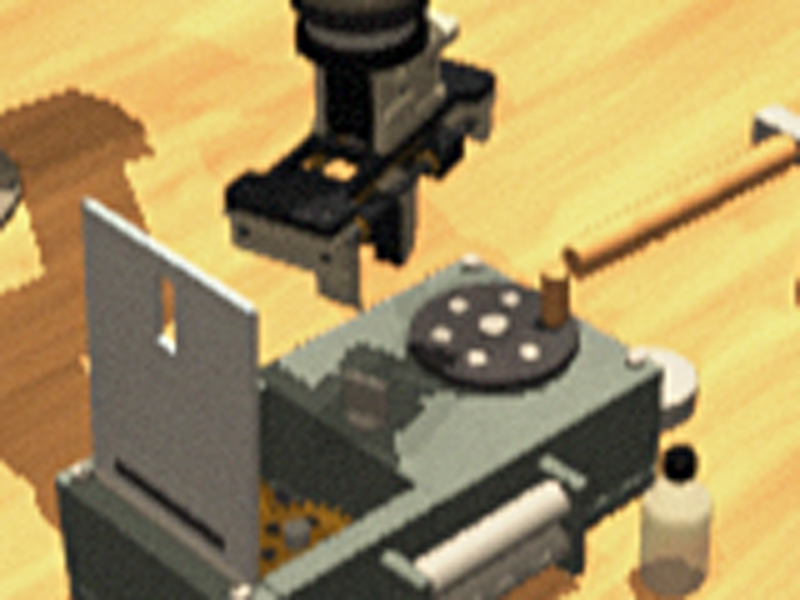

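The knob is back in its starting place at (556,295) in the crop, slightly past a full turn. The open jaws hang above the button. I'll go down and grip.

Call:
step_arm --targets '[[[0.03, 0.002, 0.001, 0], [0.06, 0.004, 0.001, 0], [0.08, 0.004, 0.001, -2], [0.088, 0.004, 0.001, -2], [0.088, 0.004, 0.001, -2]]]'

```text
time: 6.87
tool_pos: [559.5, -43.9, 109.8]
tcp_rot: [-0.232, 1.559, -3.115]
contact_force: [0.2, -0.8, 0.4]
grip_width: 45.8
```

```bash
python3 -c "
from h import *
st([561.5,-36.5,112])"
```

```text
t 6.87 p [559.5 -43.9 109.8] F [ 0.2 -0.8  0.4] w 45.8 q [-0.21  0.53  1.57 -0.    1.05  1.1 ] 
tool x [-0.012 -0.    -1.   ] y [ 0.256 -0.967 -0.003] z [-0.967 -0.256  0.012]
goal [561.5 -36.5 112. ] shift m [-0.0023, -0.0066, -0.0038]
```

Call:
step_arm --targets '[[[-0.001, -0.0065, -0.004, 4], [-0.001, -0.0065, -0.004, 4], [-0.001, -0.0065, -0.004, 4], [-0.001, -0.0065, -0.004, 4], [-0.001, -0.0065, -0.004, 4]]]'

```text
time: 7.28
tool_pos: [562.1, -36.7, 111.5]
tcp_rot: [-0.123, 1.56, -3.075]
contact_force: [0.4, -0.2, 0.1]
grip_width: 46.3
```

```bash
python3 -c "
from h import *
st([561.5,-36.5,112])"
```

```text
t 7.28 p [562.1 -36.7 111.5] F [ 0.4 -0.2  0.1] w 46.3 q [-0.2   0.53  1.56 -0.    1.06  1.18] 
tool x [-0.011 -0.001 -1.   ] y [ 0.189 -0.982 -0.001] z [-0.982 -0.189  0.011]
goal [561.5 -36.5 112. ] shift m [-0.0005, -0.0003, 0.0005]
```

Call:
step_arm --targets '[[[0, 0, 0, 0], [0, 0, 0, 0], [0, 0, 0, 0], [0, 0, 0, 0], [0, 0, 0, 0]]]' --jaw 1

```text
time: 7.7
tool_pos: [562.0, -36.7, 111.5]
tcp_rot: [-0.125, 1.56, -3.077]
contact_force: [0.0, -0.7, 0.1]
grip_width: 17.3
```

Call:
step_arm --targets '[[[0, 0, 0, 0], [0, 0, 0, 0], [0, 0, 0, 0], [0, 0, 0, 0], [0, 0, 0, 0]]]'

```text
time: 8.12
tool_pos: [562.1, -36.7, 111.5]
tcp_rot: [-0.118, 1.56, -3.07]
contact_force: [0.5, -0.1, 0.2]
grip_width: 7.5
```

```bash
python3 -c "
from h import *
st([561.5,-36.5,112])"
```

```text
t 8.12 p [562.1 -36.7 111.5] F [ 0.5 -0.1  0.2] w 7.5 q [-0.2   0.53  1.56 -0.    1.06  1.18] 
tool x [-0.011 -0.001 -1.   ] y [ 0.189 -0.982 -0.001] z [-0.982 -0.189  0.011]
goal [561.5 -36.5 112. ] shift m [-0.0005, -0.0003, 0.0005]
```

Call:
step_arm --targets '[[[0, 0, 0, -6], [0, 0, 0, -12], [0, 0, 0, -18], [0, 0, 0, -24], [0, 0, 0, -30]]]'

```text
time: 8.53
tool_pos: [562.1, -36.9, 111.5]
tcp_rot: [-0.627, 1.56, -3.05]
contact_force: [0.4, -0.0, -0.3]
grip_width: 7.8
```

```bash
python3 -c "
from h import *
st([561.5,-36.5,112]);print(bot.get_obs()['moment'])"
```

```text
t 8.53 p [562.1 -36.9 111.5] F [ 0.4 -0.  -0.3] w 7.8 q [-0.2   0.53  1.56 -0.    1.06  0.65] 
tool x [-0.011 -0.001 -1.   ] y [ 0.658 -0.753 -0.006] z [-0.753 -0.658  0.009]
goal [561.5 -36.5 112. ] shift m [-0.0005, -0.0007, 0.0002]
[-0.29704925 -0.10786422 -0.06410583]
```

Call:
step_arm --targets '[[[0, 0, 0, -6], [0, 0, 0, -12], [0, 0, 0, -18], [0, 0, 0, -24], [0, 0, 0, -30]]]'

```text
time: 8.95
tool_pos: [562.2, -37.0, 111.5]
tcp_rot: [-1.131, 1.56, -3.025]
contact_force: [0.2, 0.3, 0.1]
grip_width: 7.7
```

Call:
step_arm --targets '[[[0, 0, 0, -6], [0, 0, 0, -12], [0, 0, 0, -15], [0, 0, 0, -15], [0, 0, 0, -15]]]'

```text
time: 9.37
tool_pos: [562.3, -37.0, 111.5]
tcp_rot: [-1.378, 1.56, -3.012]
contact_force: [-0.4, -0.1, -1.6]
grip_width: 7.4
```

```bash
python3 -c "
from h import *
st([561.5,-36.5,112]);print(bot.get_obs()['moment'])"
```

```text
t 9.37 p [562.3 -37.  111.5] F [-0.4 -0.1 -1.6] w 7.4 q [-0.2   0.53  1.56 -0.    1.06 -0.13] 
tool x [-0.01  -0.001 -1.   ] y [ 0.998 -0.063 -0.01 ] z [-0.063 -0.998  0.002]
goal [561.5 -36.5 112. ] shift m [-0.0005, -0.0008, -0.0004]
[-0.22583326 -0.29306948  0.07149815]
```

The button is aligned: the jaw is at -3.6° and the target is -4°. I'll release it, lift, and check.

Call:
step_arm --targets '[[[0, 0, 0, 0], [0, 0, 0, 0], [0, 0, 0, 0], [0, 0, 0, 0], [0, 0, 0, 0]]]' --jaw 0.7

```text
time: 9.78
tool_pos: [562.3, -37.0, 111.5]
tcp_rot: [-1.379, 1.56, -3.014]
contact_force: [0.4, -0.1, 0.7]
grip_width: 27.0
```

Call:
step_arm --targets '[[[-0.025, 0, 0, 0], [-0.06, 0, 0, 0], [-0.1, 0, 0, 0], [-0.14, 0, 0, 0], [-0.18, 0, 0, 0]]]'

```text
time: 10.2
tool_pos: [563.7, -36.6, 293.5]
tcp_rot: [-1.389, 1.56, -3.023]
contact_force: [0.4, -0.3, 0.2]
grip_width: 27.4
```

Run:
```python
from h import *
o,r=M()
st([562,-37,340],o+r.apply([0,215,340]),o+r.apply([0,185,265]))
c=cap('scene'); save('b1',c,(200,140,360,260,5))
```

```text
t 10.2 p [563.7 -36.6 293.5] F [ 0.4 -0.3  0.2] w 27.4 q [-0.2   0.38  1.28 -0.    1.49 -0.13] 
tool x [-0.01  -0.001 -1.   ] y [ 0.998 -0.064 -0.01 ] z [-0.064 -0.998  0.002]
goal [562 -37 340] shift m [-0.0465, -0.0022, 0.0006]
goal [ 546.5 -251.   340. ] shift m [-0.0461, -0.004, 0.2151]
goal [ 548.6 -221.   265. ] shift m [0.0288, -0.003, 0.185]
```

View pics/b1.png

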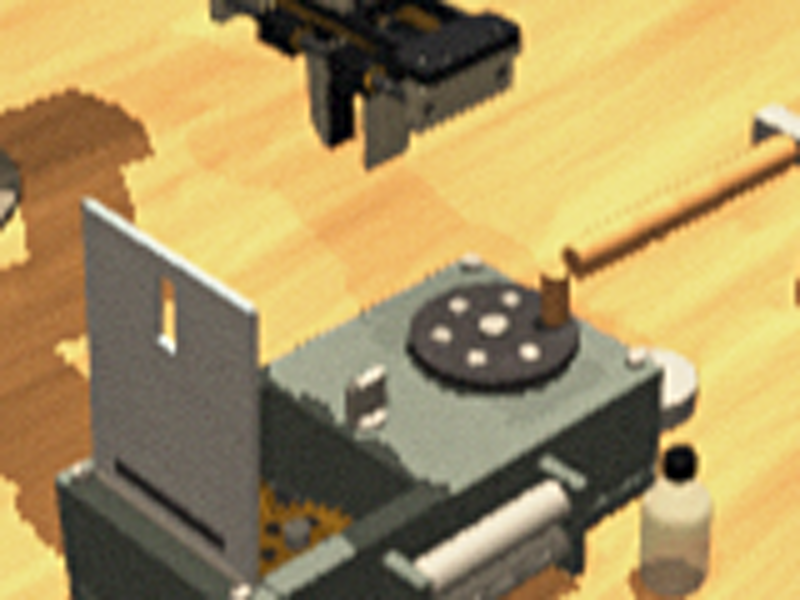

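The key now runs along machine y, matching the slot. Next I'll go over and behind the cover with the fingers closed.

Call:
step_arm --targets '[[[-0.04, 0, 0.005, 0], [-0.055, -0.001, 0.03, 0], [-0.055, -0.002, 0.07, 0], [-0.055, -0.003, 0.11, 0], [-0.055, -0.003, 0.15, 0]]]' --jaw 1

```text
time: 10.67
tool_pos: [553.6, -187.6, 358.5]
tcp_rot: [0.877, 1.564, -0.757]
contact_force: [0.4, -0.2, 0.8]
grip_width: 1.4
```

Call:
step_arm --targets '[[[0, 0, 0.035, 0], [0, 0, 0.07, 0], [0, 0, 0.07, 0], [0, 0, 0.07, 0], [0, 0, 0.07, 0]]]'

```text
time: 11.08
tool_pos: [549.2, -257.1, 358.5]
tcp_rot: [0.942, 1.565, -0.692]
contact_force: [-0.1, 0.0, -0.6]
grip_width: 0.4
```

```bash
cat > cv.py <<'E'
from h import *
import sys
# args: list of (theta deg, s) -> TCP goals with the leading tip corner on the outer face
o,r=M(); G=[]
for a in sys.argv[1:]:
    th,s=map(float,a.split(',')); t=np.radians(th)
    G.append(o+r.apply([0,150-s*np.cos(t)+5*np.sin(t)+9.5,100+s*np.sin(t)+5*np.cos(t)]))
p=bot.get_obs()['tool_pos']; print('local',r.inv().apply(p-o).round(1))
st(*G)
E
python3 cv.py 95,165 80,165 65,165 50,160 35,150
```

```text
local [ -3.1 220.9 358.5]
t 11.08 p [ 549.2 -257.1  358.5] F [-0.1  0.  -0.6] w 0.4 q [-0.56  0.44  1.01 -0.    1.68 -0.5 ] 
tool x [ 0.005 -0.004 -1.   ] y [ 0.998 -0.063  0.005] z [-0.063 -0.998  0.004]
goal [ 549.  -214.9  263.9] shift m [0.0944, -0.0033, -0.0424]
goal [ 552.  -171.9  263.4] shift m [0.0948, -0.003, -0.0855]
goal [ 554.9 -130.6  251.7] shift m [0.1064, -0.0028, -0.127]
goal [557.3 -96.8 225.8] shift m [0.1321, -0.0027, -0.1609]
goal [558.7 -75.9 190.1] shift m [0.1677, -0.0027, -0.1821]
```

Call:
step_arm --targets '[[[0.04, -0.002, 0, 0], [0.075, -0.003, 0, 0], [0.094, -0.003, -0.015, 0], [0.094, -0.003, -0.035, 0], [0.094, -0.003, -0.045, 0]]]'

```text
time: 11.5
tool_pos: [549.2, -208.8, 263.1]
tcp_rot: [1.059, 1.568, -0.573]
contact_force: [-0.6, -0.1, 0.9]
grip_width: 0.6
```

```bash
python3 cv.py 85,168 75,168 65,168 55,165 45,160 35,152
```

```text
local [  0.3 172.7 263.1]
t 11.5 p [ 549.2 -208.8  263.1] F [-0.6 -0.1  0.9] w 0.6 q [-0.49  0.43  1.28 -0.    1.42 -0.43] 
tool x [ 0.002 -0.001 -1.   ] y [ 0.998 -0.06   0.002] z [-0.06  -0.998  0.001]
goal [ 551.  -186.   267.8] shift m [-0.0047, 0.0005, -0.0229]
goal [ 553.1 -157.1  263.6] shift m [-0.0005, 0.0008, -0.0519]
goal [ 555.  -129.3  254.4] shift m [0.0087, 0.001, -0.0797]
goal [ 556.7 -105.3  238. ] shift m [0.025, 0.0012, -0.1038]
goal [558.  -86.3 216.7] shift m [0.0463, 0.0013, -0.1229]
goal [558.9 -74.3 191.3] shift m [0.0717, 0.0014, -0.1349]
```

Call:
step_arm --targets '[[[-0.003, 0, -0.023, 0], [-0.001, 0, -0.04, 0], [0.002, 0.001, -0.06, 0], [0.008, 0.001, -0.078, 0], [0.008, 0.001, -0.08, 0]]]'

```text
time: 11.92
tool_pos: [555.3, -125.4, 255.6]
tcp_rot: [1.357, 1.567, -0.27]
contact_force: [0.8, -0.0, 0.1]
grip_width: 0.5
```

```bash
python3 cv.py 55,165 45,160 35,150 25,140 18,125 12,115
python3 - <<'E'
from h import *
o,r=M(); c=cap('scene'); save('c1',c,(180,100,360,250,4))
E
```

```text
local [  0.   89.1 255.6]
t 11.92 p [ 555.3 -125.4  255.6] F [ 0.8 -0.   0.1] w 0.5 q [-0.36  0.4   1.35  0.    1.38 -0.3 ] 
tool x [ 0.003 -0.001 -1.   ] y [ 0.998 -0.056  0.003] z [-0.056 -0.998  0.001]
goal [ 556.7 -105.3  238. ] shift m [0.0175, 0.0002, -0.0202]
goal [558.  -86.3 216.7] shift m [0.0389, 0.0004, -0.0392]
goal [558.7 -75.9 190.1] shift m [0.0654, 0.0005, -0.0496]
goal [559.1 -71.1 163.7] shift m [0.0918, 0.0005, -0.0544]
goal [558.6 -78.6 143.4] shift m [0.1121, 0.0003, -0.047]
goal [558.1 -84.4 128.8] shift m [0.1267, 0.0002, -0.0411]
```

View pics/c1.png

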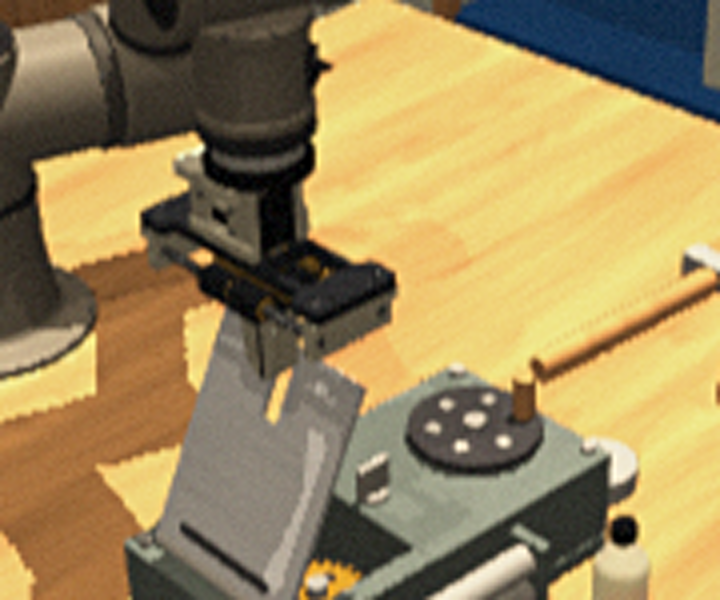

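The cover is at about 60°, with the fingers pushing near its free edge. I'll continue along the arc.

Call:
step_arm --targets '[[[0.014, 0, -0.018, 0], [0.03, 0, -0.032, 0], [0.045, 0, -0.043, 0], [0.06, 0, -0.049, 0], [0.066, 0, -0.05, 0]]]'

```text
time: 12.38
tool_pos: [558.8, -76.3, 189.5]
tcp_rot: [1.261, 1.566, -0.365]
contact_force: [0.9, 0.4, 4.0]
grip_width: 0.7
```

```bash
python3 cv.py 30,140 24,132 18,122 12,114 7,110 3,107 0,105
```

```text
local [-1.000e-01  3.990e+01  1.895e+02]
t 12.38 p [558.8 -76.3 189.5] F [0.9 0.4 4. ] w 0.7 q [-0.27  0.44  1.48 -0.    1.22 -0.22] 
tool x [ 0.004 -0.002 -1.   ] y [ 0.998 -0.055  0.004] z [-0.055 -0.998  0.001]
goal [558.7 -77.2 174.3] shift m [0.0152, -0.0002, 0.0009]
goal [558.6 -77.3 158.3] shift m [0.0313, -0.0003, 0.001]
goal [558.4 -81.4 142.5] shift m [0.0471, -0.0004, 0.0051]
goal [558.1 -85.4 128.6] shift m [0.061, -0.0005, 0.0091]
goal [557.9 -87.3 118.4] shift m [0.0712, -0.0006, 0.011]
goal [557.8 -89.3 110.6] shift m [0.079, -0.0006, 0.0129]
goal [557.7 -90.9 105. ] shift m [0.0846, -0.0007, 0.0145]
```

Call:
step_arm --targets '[[[0.015, 0, 0.002, 0], [0.031, 0, 0.004, 0], [0.047, 0, 0.006, 0], [0.06, 0, 0.009, 0], [0.068, 0, 0.011, 0]]]'

```text
time: 12.8
tool_pos: [559.0, -88.1, 121.8]
tcp_rot: [1.338, 1.565, -0.288]
contact_force: [0.1, 2.1, 4.9]
grip_width: 0.2
```

```bash
python3 cv.py 3,107 0,105
```

```text
local [ -1.1  51.7 121.8]
t 12.8 p [559.  -88.1 121.8] F [0.1 2.1 4.9] w 0.2 q [-0.29  0.51  1.56  0.    1.06 -0.24] 
tool x [ 0.006 -0.002 -1.   ] y [ 0.998 -0.055  0.006] z [-0.055 -0.998  0.001]
goal [557.8 -89.3 110.6] shift m [0.0112, -0.0012, 0.0012]
goal [557.7 -90.9 105. ] shift m [0.0168, -0.0013, 0.0028]
```

Call:
step_arm --targets '[[[0.005, 0, 0.001, 0], [0.01, 0, 0.002, 0], [0.014, 0, 0.002, 0], [0.017, 0, 0.003, 0], [0.018, 0, 0.003, 0]]]'

```text
time: 13.22
tool_pos: [559.6, -91.2, 105.2]
tcp_rot: [1.418, 1.563, -0.209]
contact_force: [-2.5, 3.8, 14.2]
grip_width: 0.5
```

```bash
python3 cv.py 0,105
```

```text
local [ -2.   54.7 105.2]
t 13.22 p [559.6 -91.2 105.2] F [-2.5  3.8 14.2] w 0.5 q [-0.3   0.53  1.58  0.    1.02 -0.24] 
tool x [ 0.007 -0.002 -1.   ] y [ 0.998 -0.056  0.007] z [-0.056 -0.998  0.001]
goal [557.7 -90.9 105. ] shift m [0.0001, -0.002, -0.0003]
```

Call:
step_arm --targets '[[[0.001, 0, 0, 0], [0.002, 0, 0, 0], [0.002, 0, 0, 0], [0.002, 0, 0, 0], [0.002, 0, 0, 0]]]'

```text
time: 13.63
tool_pos: [560.0, -91.5, 105.2]
tcp_rot: [1.394, 1.562, -0.232]
contact_force: [-4.9, 2.3, 12.7]
grip_width: 0.4
```

Run:
```python
from h import *
st(); c=cap('scene'); save('c2',c,(180,100,360,250,4))
```

```text
t 13.63 p [560.  -91.5 105.2] F [-4.9  2.3 12.7] w 0.4 q [-0.3   0.53  1.58  0.    1.02 -0.24] 
tool x [ 0.009 -0.002 -1.   ] y [ 0.998 -0.055  0.009] z [-0.055 -0.998  0.002]
```

View pics/c2.png

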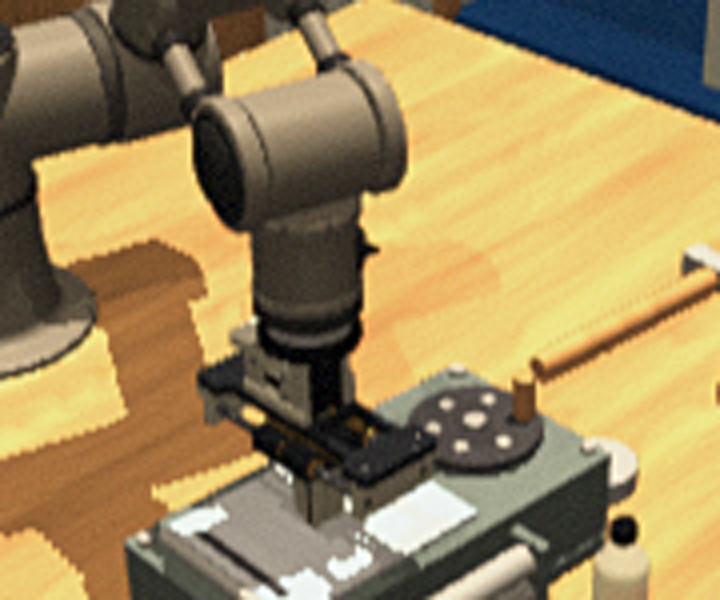

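The cover lies flat. The tip stays at 105.2 mm (expected 105) under about 13 N, and pushing further moved nothing, so it is home. I'll hand it in.

```bash
python3 -c "
from h import *
print(bot.close_job()); st()"
```

```text
the job is handed in; nothing more can be done
None
the job is handed in; nothing more can be done
```

The job is handed in, with the gripper still holding the cover shut; it gave no verdict.

- **Handwheel:** I turned it clockwise by its knob about 366° (6.4 rad), worked out from the gripper's path. A picture afterwards showed the knob back at its starting place.
- **Turn button:** I gripped it and turned it 75° anticlockwise, because it started at about 0.25 rad, not 0. The jaw ended within 0.5° of the slot's line, and the next picture agreed.
- **Cover:** I swung it down with closed fingers, finishing about 95 mm from the hinge. The last check had the fingertips at 105.2 mm, where a shut cover should put them at 105 mm. The push was about 13 N, and asking for 2 mm more moved nothing. The last picture shows the plate flat on the housing.
- **Other checks:** No check failed or disagreed. In the last picture, the bench items in view looked to be in place, and the gripper went near none of the others. The key in its slot was hidden behind the gripper at the end. I didn't view a picture after hand-in. The clock stood at about 13.7 s of the 72 s allowed.

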